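# Switch the shop on in order

## Robot

A 6-joint arm with a two-finger parallel gripper is mounted at the origin on the work surface; the furniture and walls round the work are solid. World frame = base frame: x ahead of the robot, y to its left, z up, the work surface at z = 0. Lengths are in m, angles in rad, forces in N, time in s.
With the tool pointing down it reaches from about 0.35 to 0.975 m from the base axis. Payload 4.9 kg.
Tool frame: the origin (TCP) lies on the front face of the gripper's body, between the roots of the fingers; the fingertips stand ctrl.finger_overhang ahead of it and the grasp point (between the pads) lies 54 mm ahead of it (ctrl.finger_overhang is the distance from the TCP to the fingertips, in m); z points along the fingers, y is the line along which they close (so a half turn about z gives the same grasp; the last joint's range is limited). The gripper opens to 85 mm and grips with 20 to 120 N. Pads are 22 mm wide; open, the fingers measure 114 mm over their backs; the gripper's body (76 mm by 85 mm) begins 54 mm behind the grasp point. The pads swing forward as they close: fully open they stand 13 mm farther back than shut.
Start: joints at [1.14, 0.053, 1.613, -0, 1.476, -0.119], TCP at [0.192, 0.595, 0.304] pointing down, gripper open.
Joint ranges: [-3.01, 3.01], [-1.01, 2.22], [0.06, 2.58], [-1.02, 4.17], [0.09, 2.62], [-3.14, 3.14]. Speed limits (rad/s): [2.57, 2.57, 3.14, 3.14, 3.14, 3.14].

## Interface

Orientations are given as a rotation vector (axis times angle).
In Python, from station import ctrl, vision gives the robot as it stands. The module is installed in compiled form; this text tells all that it offers.
- The arm moves only by the tool drive_tool, never from a script. Its argument "rows" is a list of rows, each a list of 2 entries, a list of its own where there are three numbers: the shift along the tool's x, y, z in m, then the turn about the tool's z in rad. A call has 1 to 10 rows; each row shifts and turns the commanded pose from where the row before left it, along the tool's axes as they then stand; what a row does not reach is not made up. A row lasts 1/10 s, in which the tool goes at most 50 mm and 8.59 degrees, less where a joint would pass 70% of its speed; a pose out of reach is approached as far as the arm can. A call with a gripper value outside its range is refused whole. "jaw" is the closure, from 0 (fully open) to 1 (shut), set as the call begins (left out, the last holds). The fingers move at their own pace and stop on an object; "grip_force" is the grip in N (left out, the last holds). Time passes only in rows, so rows that do not move let the fingers close. It gives the time, the measured TCP pose, the force, the opening and the grip force at its end, in the units of the state.
- ctrl.get_obs(): the state, without advancing time (a new reading comes with each control period).
- vision.get_image(name): name is "scene" or "top" or "wrist"; returns a dict with "image" (420x560x3 uint8, blue, green, red), "vertical_fov" (degrees; the focal length in pixels is half the picture's height over the tangent of half this angle, whatever the lens; pixels are square), "cx", "cy" (the principal point, pixels), "dist_coeffs" ([k1, k2, p1, p2, k3] as OpenCV has them; the pictures are not rectified), "R" (3x3) and "t" (3): a world point X has camera coordinates R X + t. Camera axes: x right, y down, z forward; pixel columns grow to the right and rows downward; lengths in m; the calibration is good to about 2 mm. A picture is of the moment at which its call begins. There is no depth.
- ctrl.finish_job(): hands the job in; it is judged then, once.
The state is a dict: "t": time; "q": joint angles; "dq": joint speeds; "effort": joint torques, N m; "tool_pos": TCP position; "tool_rot": TCP orientation; "contact_force": force on the tool from outside, world axes, zero at the start; "wrist_torque": the same for the moment, N m; "opening": finger opening in m; "grip_force": force on a finger pad.
Only numpy, scipy, OpenCV 4.12 (cv2) and the standard library are available. Lean on these libraries where they do the work, as an engineer would, in place of code of your own. Each camera call takes 0.05 s, during which the arm holds its last target. There are 200 camera calls.

## Task

Switch the workshop on for the first cut by pushing in three buttons with the fingertips, gently and in this order: blue (air cleaner), then white (dust extractor), then green (saw); each stays in when pushed well down. Do not touch the red emergency stop on its yellow box, do not pick up or shove any of the switch boxes, and leave the tins and other things where they are.

Things in the scene. Friction and masses are not known exactly. Their poses are not given: they have to be found in the camera images.
- blue_switch: The air cleaner's switch: a loose grey die-cast box 72 x 72 mm, flat top 46 mm above the table, 0.55 to 0.95 kg, on rubber feet. Origin: centre of the underside; z up; stub at the rear (+x). A steel collar (45 mm wide, 3 mm high) rings the button in mid-top. Its round flat blue button, 34 mm wide, stands 18 mm above the box top.
- blue_button (a joint): How far the blue button is pushed in, m: 0 to 0.001 at the start, 0.009 at its stop (face then 6 mm above the collar). Slides down against about 3 N of friction, and stays where left; the face is sprung and gives 2.5 N per mm above 4.5 N, up to 6 mm. From 0.004 on it counts as pushed in; aim at 0.006 to 0.007.
- blue_top (a point): Centre of the blue button's upper face; moves down with the button.
- white_switch: The dust extractor's switch: a loose grey die-cast box 72 x 72 mm, flat top 46 mm above the table, 0.55 to 0.95 kg, on rubber feet. Origin: centre of the underside; z up; stub at the rear (+x). A steel collar (45 mm wide, 3 mm high) rings the button in mid-top. Its round flat white button, 34 mm wide, stands 18 mm above the box top.
- white_button (a joint): How far the white button is pushed in, m: 0 to 0.001 at the start, 0.009 at its stop (face then 6 mm above the collar). Slides down against about 3 N of friction, and stays where left; the face is sprung and gives 2.5 N per mm above 4.5 N, up to 6 mm. From 0.004 on it counts as pushed in; aim at 0.006 to 0.007.
- white_top (a point): Centre of the white button's upper face; moves down with the button.
- green_switch: The saw's switch: a loose grey die-cast box 72 x 72 mm, flat top 46 mm above the table, 0.55 to 0.95 kg, on rubber feet. Origin: centre of the underside; z up; stub at the rear (+x). A steel collar (45 mm wide, 3 mm high) rings the button in mid-top. Its round flat green button, 34 mm wide, stands 18 mm above the box top.
- green_button (a joint): How far the green button is pushed in, m: 0 to 0.001 at the start, 0.009 at its stop (face then 6 mm above the collar). Slides down against about 3 N of friction, and stays where left; the face is sprung and gives 2.5 N per mm above 4.5 N, up to 6 mm. From 0.004 on it counts as pushed in; aim at 0.006 to 0.007.
- green_top (a point): Centre of the green button's upper face; moves down with the button.
- stop_switch: The emergency stop, to be left alone: a loose yellow die-cast box 72 x 72 mm, flat top 46 mm above the table, 0.55 to 0.95 kg, on rubber feet. Origin: centre of the underside; z up; stub at the rear (+x). A steel collar (45 mm wide, 3 mm high) rings the button in mid-top. Its red mushroom button is 38 mm across and also stands 18 mm proud.
- stop_button (a joint): How far the red button is pushed in, m: 0 at the start; must stay there. It moves as easily as the others.
- red_tin: Loose round red tin with a grey lid, 67 mm across, 58 mm high, 0.3 kg, standing among the switches. Origin: centre of the underside. Leave it.
- green_tin: Loose round green tin with a grey lid, 67 mm across, 58 mm high, 0.3 kg, standing among the switches. Origin: centre of the underside. Leave it.
- clamp: Loose orange spring clamp lying on the table, 78 x 144 x 24 mm, nearer the robot on the left. Leave it.
- brush: Loose wooden bench brush, 50 x 327 x 54 mm, lying across the far side behind the switches. Leave it.
- walnut: Loose dark walnut offcut, 45 x 160 x 20 mm, lying nearer the robot on the right. Leave it.
Not all that is in view belongs to the job. What is shaped like the blue_switch but orange is not meant.

How it is judged:
On the way, in this order (a step that is already met when the one before it is completed fails the run):
1. the blue button is pushed in (4 mm or more) (value of joint blue_button above 0.004 m), for 0.2 s.
2. the white button is pushed in (4 mm or more) (value of joint white_button above 0.004 m), for 0.2 s.
3. the green button is pushed in (4 mm or more) (value of joint green_button above 0.004 m), for 0.2 s.
At the end, for the whole second after the job is handed in: The blue, white and green buttons are each in by 4 mm or more, pushed in that order; the red button is out (under 2 mm); all four boxes stand on the table at rest, and they, the tins, clamp, brush and walnut offcut are within 20 mm of where they started (value of joint each of blue_button, white_button, green_button above 0.004 m and value of joint stop_button below 0.002 m and height (world z) of each of blue_switch, white_switch, green_switch, stop_switch below 0.008 m and distance of each of blue_switch, white_switch, green_switch, stop_switch, red_tin, green_tin, clamp, brush, walnut from where it was at the start of the episode below 0.02 m and linear speed of each of blue_switch, white_switch, green_switch, stop_switch below 0.02 m/s); the robot touches nothing.
It fails at once if the robot pushes on a switch with more than 25 N (contact force between any of the fingers, the arm and blue_switch above 25 N or contact force between any of the fingers, the arm and white_switch above 25 N or contact force between any of the fingers, the arm and green_switch above 25 N).
It fails at once if a switch box is lifted more than 8 mm off the table (height (world z) of any of blue_switch, white_switch, green_switch, stop_switch above 0.008 m).
It fails at once if a switch box is shoved more than 20 mm or tipped more than 0.2 rad (distance of any of blue_switch, white_switch, green_switch, stop_switch from where it was at the start of the episode above 0.02 m or angle between any of blue_switch, white_switch, green_switch, stop_switch's own z axis and vertical above 0.2 rad).
It fails at once if the robot touches the emergency stop (more than 1 N) or its button goes in more than 2 mm (contact force between any of the fingers, the arm and stop_switch above 1 N or value of joint stop_button above 0.002 m).
It fails at once if a tin, the clamp, the brush or the walnut offcut is moved more than 20 mm (distance of any of red_tin, green_tin, clamp, brush, walnut from where it was at the start of the episode above 0.02 m).
It also fails if it takes over 48 s, if anything falls off the work surface, if the arm or the gripper's body presses on something with over 40 N, if the wrist force passes 120 N, or if a joint passes its speed limit or range.

## Working session

There is one attempt and no reset: what is moved stays moved. The work goes in short steps, Python scripts to look and compute and a tool call to move; the robot and the scene stay as the last step left them, time stands still between calls to the robot, and variables do not carry over. Pictures are saved under pics/ and viewed, at most 10 in all, crops included, and the job is handed in when it is done.

Besides the shell and the picture viewer there is one more tool, called after "Call:" as name(argument=value, ...) on one line, values as JSON. drive_tool: Moves the arm, as the interface text tells. Its arguments: {"type":"object","properties":{"rows":{"type":"array","items":{"type":"array"}},"jaw":{"type":"number"},"grip_force":{"type":"number"}},"required":["rows"]}

```bash
mkdir -p pics; cat > h.py <<'E'
import numpy as np, cv2
from station import ctrl, vision
def get(n):
    d=vision.get_image(n); im=d["image"]; f=im.shape[0]/2/np.tan(np.radians(d["vertical_fov"])/2)
    d["K"]=np.array([[f,0,d["cx"]],[0,f,d["cy"]],[0,0,1]]); d["D"]=np.array(d["dist_coeffs"],float)
    d["R"]=np.array(d["R"]); d["t"]=np.array(d["t"]); return d
def ray(d,px,z):
    p=cv2.undistortPoints(np.array([[px]],float),d["K"],d["D"])[0,0]
    v=d["R"].T@np.array([p[0],p[1],1]); c=-d["R"].T@d["t"]
    return c+v*(z-c[2])/v[2]
E
python3 - <<'E'
from h import *
for n in("top","scene"):
    d=get(n); cv2.imwrite(f"pics/{n}0.png",d["image"]); print(n,-d["R"].T@d["t"],d["vertical_fov"])
o=ctrl.get_obs(); print(o, ctrl.finger_overhang)
E
```

```text
top [0.49395851 0.03406089 1.08563654] 53.81569639684652
scene [-0.03119548 -0.60084173  0.99058084] 49.4338545228486
{'t': 0.1, 'q': array([ 1.13998076e+00,  5.32733093e-02,  1.61415975e+00,  4.06162182e-06,
        1.47599572e+00, -1.18965762e-01]), 'dq': array([-0.00042101, -0.00145057, -0.00420707, -0.00088483,  0.0019103 ,
        0.00138593]), 'effort': array([ 3.45198832e-04, -3.94903207e+01, -3.71364248e+01, -1.76775907e-04,
        3.96446034e-03, -7.94826008e-06]), 'tool_pos': array([0.19155953, 0.59446737, 0.30279488]), 'tool_rot': array([-4.87792420e-01, -3.10298236e+00,  2.77372474e-03]), 'contact_force': array([-0.14929   ,  0.0290464 , -0.00678917]), 'wrist_torque': array([ 0.01538302, -0.00463379,  0.04308593]), 'grip_force': 0.0, 'opening': 0.08547762922645949} 0.0726
```

View pics/top0.png

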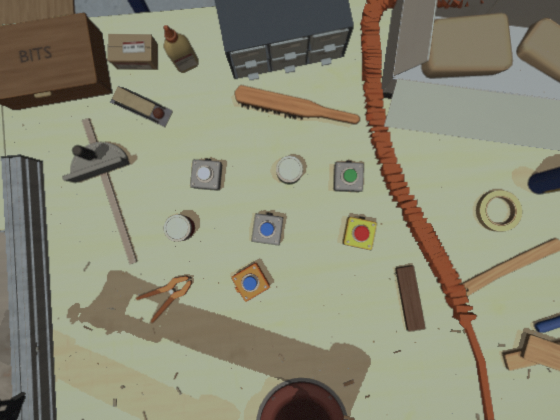

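View pics/scene0.png

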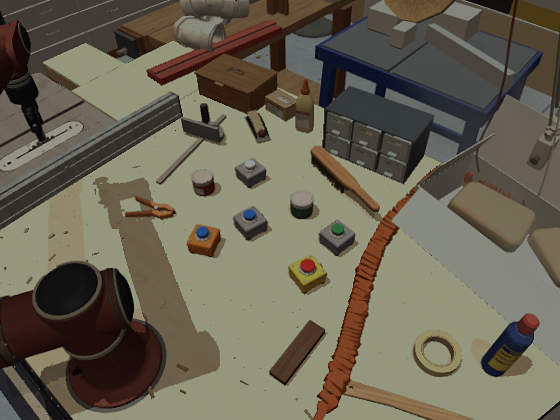

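The top view shows two blue-button candidates: (267,229) on a grey box and (250,283) on an orange box. The grey one is the air cleaner, and the orange one is the decoy. White is at (205,174), green at (350,176) and red on the yellow box at (361,233). I'll measure them and confirm with a crop.

```bash
python3 - <<'E'
from h import *
T=get("top");S=get("scene")
g={"blue":((267,229),(250,215)),"white":((205,174),(250,164)),"green":((350,176),(338,229)),"orange":((250,283),(203,232))}
def blob(d,p,c):
    im=cv2.cvtColor(d["image"],cv2.COLOR_BGR2HSV)
    if c=="white": m=cv2.inRange(im,(0,0,165),(180,60,255))
    elif c=="green": m=cv2.inRange(im,(45,110,30),(90,255,255))
    else: m=cv2.inRange(im,(100,130,50),(130,255,255))
    n,l,s,ce=cv2.connectedComponentsWithStats(m)
    k=[i for i in range(1,n) if s[i,4]>30]; i=min(k,key=lambda i:np.hypot(*(ce[i]-p)))
    return ce[i],s[i]
def P(d,p):
    u=cv2.undistortPoints(np.array([[p]],float),d["K"],d["D"])[0]
    return u.T
for c,(a,b) in g.items():
    pa,sa=blob(T,a,c);pb,sb=blob(S,b,c)
    X=cv2.triangulatePoints(np.c_[T["R"],T["t"]],np.c_[S["R"],S["t"]],P(T,pa),P(S,pb))[:,0]
    print(c,pa,sa,pb,sb[4],"ray64",ray(T,pa,.062).round(4),"tri",(X[:3]/X[3]).round(4))
    if c=="white": print("scene ray",ray(S,pb,.062).round(4))
cv2.imwrite("pics/crop.png",cv2.resize(T["image"][140:310,160:400],None,fx=3,fy=3,interpolation=2))
E
```

```text
blue [266.60504202 228.60504202] [261 223  12  12 119] [249.06976744 213.90697674] 86 ray64 [0.4939 0.0796 0.062 ] tri [0.4944 0.0794 0.0585]Traceback (most recent call last):
  File "<stdin>", line 16, in <module>
  File "<stdin>", line 10, in blob
ValueError: min() iterable argument is empty
```

Call:
drive_tool(rows=[[[0, 0, 0], 0], [[0, 0, 0], 0], [[0, 0, 0], 0], [[0, 0, 0], 0], [[0, 0, 0], 0]], jaw=1, grip_force=20)

```text
t: 0.7
tool_pos: [0.1918, 0.5949, 0.304]
tool_rot: [0.488, 3.103, 0.0]
contact_force: [-0.4, 0.1, 0.4]
opening: 0.0122
grip_force: 0.0
```

```bash
python3 - <<'E'
from h import *
T=get("top");S=get("scene")
g={"blue":((267,229),(250,215)),"white":((205,174),(250,164)),"green":((350,176),(338,229)),"red":((361,233),(307,267)),"orange":((250,283),(203,232))}
R={"blue":((100,130,50),(130,255,255)),"white":((0,0,140),(180,80,255)),"green":((45,110,30),(90,255,255)),"red":((0,180,60),(6,255,255))}
R["orange"]=R["blue"]
def blob(d,p,c):
    im=cv2.cvtColor(d["image"],cv2.COLOR_BGR2HSV); 
    w=np.zeros(im.shape[:2],np.uint8); cv2.circle(w,p,11,255,-1)
    m=cv2.inRange(im,*R[c])&w
    n,l,s,ce=cv2.connectedComponentsWithStats(m)
    if n<2: print(im[p[1],p[0]]); return np.array(p,float),s[0]
    i=1+np.argmax(s[1:,4]); return ce[i],s[i]
P=lambda d,p:cv2.undistortPoints(np.array([[p]],float),d["K"],d["D"])[0].T
for c,(a,b) in g.items():
    pa,sa=blob(T,a,c);pb,sb=blob(S,b,c)
    X=cv2.triangulatePoints(np.c_[T["R"],T["t"]],np.c_[S["R"],S["t"]],P(T,pa),P(S,pb))[:,0]
    print(c,pa.round(1),sa[2:],pb.round(1),sb[2:],"ray",ray(T,pa,.063).round(4),"tri",(X[:3]/X[3]).round(4))
cv2.imwrite("pics/crop.png",cv2.resize(T["image"][140:310,160:400],None,fx=3,fy=3,interpolation=2))
print(ctrl.get_obs()["opening"],ctrl.finger_overhang)
E
```

```text
blue [266.6 228.6] [ 12  12 119] [249.1 213.9] [12  9 86] ray [0.4939 0.0796 0.063 ] tri [0.4944 0.0794 0.0585]
white [203.3 173.8] [ 17  18 192] [249.5 159.3] [ 21  14 156] ray [0.6321 0.2355 0.063 ] tri [0.6315 0.2302 0.0819]
green [349.8 175. ] [ 12  11 106] [337.3 229.1] [ 12  11 100] ray [ 0.624  -0.1283  0.063 ] tri [ 0.6253 -0.1298  0.0549]
red [359.8 228.2] [ 9  5 12] [307.3 265.3] [ 14  13 130] ray [ 0.492  -0.1496  0.063 ] tri [ 0.4896 -0.1509  0.045 ]
orange [249.5 282.9] [ 12  13 128] [201.8 231.5] [12 10 90] ray [0.3621 0.1228 0.063 ] tri [0.3621 0.1227 0.0589]
0.00040895686253325265 0.0726
```

View pics/crop.png

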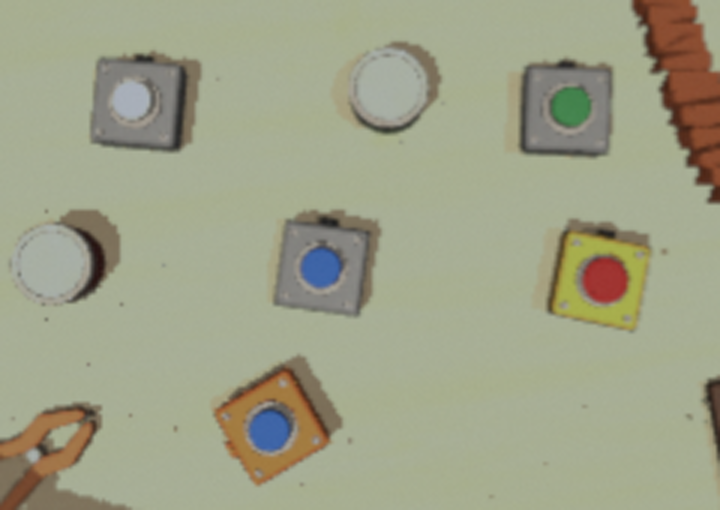

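The crop confirms it: blue on the grey box at (321,267), orange decoy at (270,430), white at (132,100), green at (571,106). I'll move above blue.

Call:
drive_tool(rows=[[[-0.015, -0.013, 0], 0], [[-0.03, -0.0265, 0], 0], [[-0.03, -0.0265, 0], 0], [[-0.03, -0.0265, 0], 0], [[-0.03, -0.0265, 0], 0], [[-0.03, -0.0265, 0], 0], [[-0.03, -0.0265, 0], 0], [[-0.03, -0.0265, 0.01], 0], [[-0.03, -0.0265, 0.01], 0], [[-0.03, -0.0265, 0.01], 0]])

```text
t: 1.8
tool_pos: [0.3864, 0.2666, 0.274]
tool_rot: [0.487, 3.102, 0.001]
contact_force: [0.2, 0.6, 0.2]
opening: 0.0003
grip_force: 0.0
```

Call:
drive_tool(rows=[[[-0.03, -0.0265, 0.02], 0], [[-0.03, -0.0265, 0.02], 0], [[-0.03, -0.0265, 0.02], 0], [[-0.03, -0.0265, 0.01], 0], [[-0.03, -0.0265, 0.01], 0], [[-0.011, -0.01, 0], 0], [[0, 0, 0], 0], [[0, 0, 0], 0]])

```text
t: 2.6
tool_pos: [0.4953, 0.0835, 0.1943]
tool_rot: [0.488, 3.103, 0.001]
contact_force: [-0.2, 0.7, 0.1]
opening: -0.0001
grip_force: 0.0
```

```bash
cat > to.py <<'E'
import sys; from h import *
from scipy.spatial.transform import Rotation as Ro
o=ctrl.get_obs(); R=Ro.from_rotvec(o["tool_rot"])
for n,p in dict(blue=(.494,.0795,.19),white=(.6325,.2345,.19),green=(.6245,-.1285,.19)).items(): print(n,R.inv().apply(np.array(p)-o["tool_pos"]).round(4))
print(o["t"],o["tool_pos"].round(4),o["contact_force"],ctrl.finger_overhang)
E
python3 - <<'E'
exec(open('to.py').read())
d=get("wrist"); cv2.imwrite("pics/w1.png",d["image"])
for n,p in dict(blue=(.494,.0795,.063),white=(.6325,.2345,.063)).items():
    print(n,cv2.projectPoints(np.array([p]),cv2.Rodrigues(d["R"])[0],d["t"],d["K"],d["D"])[0].ravel())
tip=o["tool_pos"]+R.apply([0,0,ctrl.finger_overhang]);print(tip,cv2.projectPoints(tip[None],cv2.Rodrigues(d["R"])[0],d["t"],d["K"],d["D"])[0].ravel())
E
```

```text
blue [ 0.     -0.0042  0.0043]
white [-0.0842  0.1858  0.0045]
green [-0.188  -0.1621  0.0042]
2.6 [0.4953 0.0835 0.1943] [-0.22067435  0.72542908  0.0806694 ] 0.0726
blue [266.09377765 237.22180606]
white [503.59827689 334.185756  ]
[0.49532892 0.08355419 0.12173691] [271.92141607 279.8762819 ]
```

View pics/w1.png

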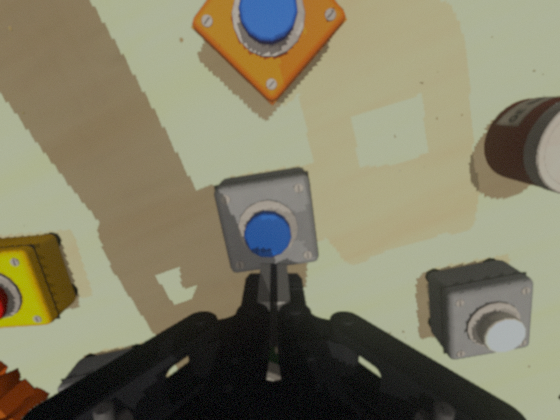

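The wrist view shows the blue face at (267,233), against a predicted (266,237), and white at (503,335), which matches its prediction. The fingers are shut at about (273,268). Now I'll descend onto blue.

Call:
drive_tool(rows=[[[0, -0.004, 0.01], 0], [[0, 0, 0.01], 0], [[0, 0, 0.01], 0], [[0, 0, 0.009], 0], [[0, 0, 0], 0], [[0, 0, 0], 0]])

```text
t: 3.25
tool_pos: [0.4939, 0.0793, 0.1544]
tool_rot: [-0.487, -3.103, 0.0]
contact_force: [-0.2, 0.1, 0.2]
opening: -0.0003
grip_force: 0.0
```

Call:
drive_tool(rows=[[[0, 0, 0.002], 0], [[0, 0, 0.002], 0], [[0, 0, 0.002], 0]])

```text
t: 3.55
tool_pos: [0.4944, 0.0792, 0.1491]
tool_rot: [0.488, 3.103, 0.0]
contact_force: [1.0, 0.2, -0.5]
opening: -0.0001
grip_force: 0.0
```

Call:
drive_tool(rows=[[[0, 0, 0.002], 0], [[0, 0, 0.002], 0]])

```text
t: 3.75
tool_pos: [0.4941, 0.0792, 0.1448]
tool_rot: [0.488, 3.103, 0.0]
contact_force: [-0.1, 0.4, 0.4]
opening: -0.0002
grip_force: 0.0
```

Call:
drive_tool(rows=[[[0, 0, 0.002], 0], [[0, 0, 0], 0]])

```text
t: 3.95
tool_pos: [0.4939, 0.0792, 0.1425]
tool_rot: [-0.488, -3.103, 0.0]
contact_force: [0.7, -0.5, 0.8]
opening: -0.0003
grip_force: 0.0
```

Call:
drive_tool(rows=[[[0, 0, 0.002], 0], [[0, 0, 0], 0]])

```text
t: 4.15
tool_pos: [0.494, 0.0792, 0.1407]
tool_rot: [-0.488, -3.103, 0.0]
contact_force: [-0.6, -0.6, 0.2]
opening: 0.0001
grip_force: 0.0
```

Call:
drive_tool(rows=[[[0, 0, 0.002], 0], [[0, 0, 0], 0]])

```text
t: 4.35
tool_pos: [0.494, 0.0792, 0.1387]
tool_rot: [-0.488, -3.103, 0.0]
contact_force: [-0.2, 0.4, -0.1]
opening: 0.0
grip_force: 0.0
```

Call:
drive_tool(rows=[[[0, 0, 0.002], 0], [[0, 0, 0], 0]])

```text
t: 4.55
tool_pos: [0.494, 0.0792, 0.1366]
tool_rot: [-0.488, -3.103, 0.0]
contact_force: [-0.7, 0.2, 1.1]
opening: -0.0001
grip_force: 0.0
```

Call:
drive_tool(rows=[[[0, 0, 0.002], 0], [[0, 0, 0], 0]])

```text
t: 4.75
tool_pos: [0.4941, 0.0792, 0.1349]
tool_rot: [-0.488, -3.103, -0.0]
contact_force: [-0.7, 0.3, 0.8]
opening: 0.0
grip_force: 0.5
```

Call:
drive_tool(rows=[[[0, 0, 0.002], 0], [[0, 0, 0], 0]])

```text
t: 4.95
tool_pos: [0.4942, 0.0792, 0.1329]
tool_rot: [0.488, 3.103, 0.0]
contact_force: [0.2, 0.3, 1.2]
opening: -0.0002
grip_force: 0.7
```

Call:
drive_tool(rows=[[[0, 0, 0.002], 0], [[0, 0, 0], 0]])

```text
t: 5.15
tool_pos: [0.4942, 0.0792, 0.1308]
tool_rot: [0.488, 3.103, 0.0]
contact_force: [0.9, -0.8, 0.8]
opening: -0.0002
grip_force: 0.6
```

```bash
python3 - <<'E'
exec(open('to.py').read())
a=cv2.resize(get("scene")["image"][180:260,200:310],None,fx=5,fy=5,interpolation=2)
cv2.imwrite("pics/s2.png",a)
E
```

```text
blue [ 0.0003  0.0002 -0.0592]
white [-0.084   0.1902 -0.0591]
green [-0.1877 -0.1577 -0.0592]
5.15 [0.4942 0.0792 0.1308] [ 0.91447762 -0.76152283  0.79689049] 0.0726
```

View pics/s2.png

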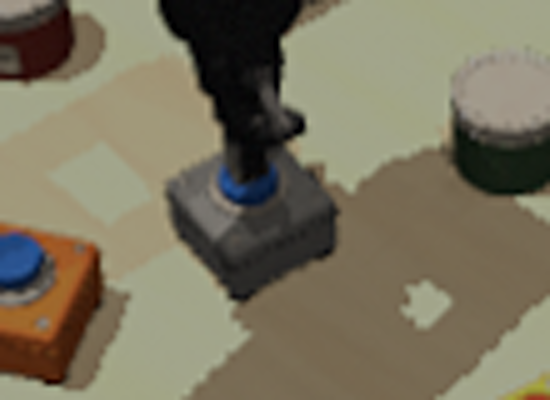

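The fingertips are on the blue button, and grip force first showed at TCP z≈0.135. I'll push about 2 mm more. The sprung face keeps this safe even at the stop.

Call:
drive_tool(rows=[[[0, 0, 0.001], 0]])

```text
t: 5.3
tool_pos: [0.4943, 0.0792, 0.13]
tool_rot: [0.488, 3.103, 0.0]
contact_force: [-0.7, 0.6, 3.1]
opening: 0.0
grip_force: 1.4
```

Call:
drive_tool(rows=[[[0, 0, 0.001], 0]])

```text
t: 5.4
tool_pos: [0.4943, 0.0792, 0.129]
tool_rot: [0.488, 3.103, 0.0]
contact_force: [-0.9, 0.1, 3.0]
opening: 0.0
grip_force: 1.4
```

Call:
drive_tool(rows=[[[0, 0, 0], 0], [[0, 0, 0], 0]])

```text
t: 5.6
tool_pos: [0.4942, 0.0792, 0.1289]
tool_rot: [0.488, 3.103, 0.0]
contact_force: [0.3, 0.1, 0.8]
opening: -0.0
grip_force: 0.7
```

While moving, the force was 3 N, so the button was sliding and not at its stop. It is at least 6 mm in from contact. I'll go up and over to white.

Call:
drive_tool(rows=[[[0, 0, -0.005], 0], [[0, 0, -0.015], 0], [[0, 0, -0.02], 0], [[0, 0, -0.02], 0], [[-0.01, 0.02, 0], 0], [[-0.014, 0.032, 0], 0], [[-0.018, 0.04, 0], 0], [[-0.018, 0.04, 0], 0], [[-0.014, 0.035, 0], 0], [[-0.01, 0.023, 0], 0]])

```text
t: 6.6
tool_pos: [0.6338, 0.2364, 0.1902]
tool_rot: [0.486, 3.102, 0.001]
contact_force: [-0.4, -0.4, 0.2]
opening: -0.0002
grip_force: 0.0
```

Call:
drive_tool(rows=[[[0, 0, 0], 0], [[0, 0, 0], 0]])

```text
t: 6.8
tool_pos: [0.6324, 0.2344, 0.1895]
tool_rot: [0.487, 3.104, -0.0]
contact_force: [-0.6, -0.3, 0.3]
opening: 0.0003
grip_force: 0.0
```

```bash
python3 - <<'E'
exec(open('to.py').read())
d=get("wrist")
print(cv2.projectPoints(np.array([[.6325,.2345,.063],[.494,.0795,.063]]),cv2.Rodrigues(d["R"])[0],d["t"],d["K"],d["D"])[0])
T=get("top")["image"][195:260,235:300]
im=np.hstack([d["image"],cv2.resize(T,(240,420),interpolation=2)[:, :]]); cv2.imwrite("pics/w2.png",im)
E
```

```text
blue [ 0.0843 -0.1899 -0.0005]
white [-0.0001  0.0001 -0.0005]
green [-0.1036 -0.3479 -0.0004]
6.8 [0.6324 0.2344 0.1895] [-0.64148193 -0.2939807   0.28426295] 0.0726
[[[272.36771849 240.08000971]]

 [[-36.62867818 112.75818231]]]
```

View pics/w2.png

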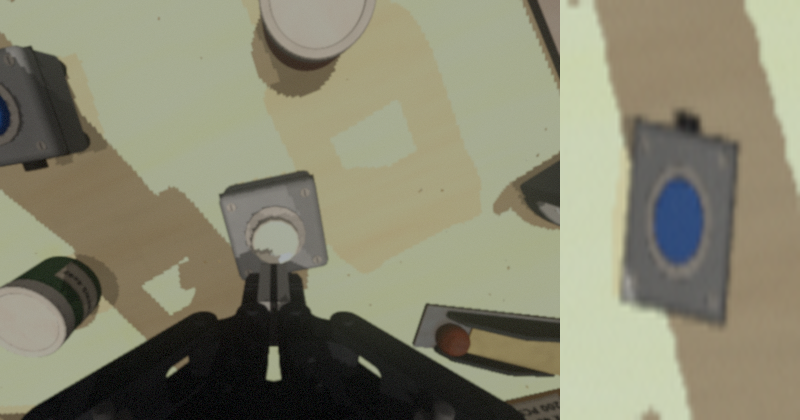

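White sits at (274,242), against a predicted (272,240), so it's centred. I'll descend to TCP z 0.139, then push.

Call:
drive_tool(rows=[[[0, 0, 0.01], 0], [[0, 0, 0.015], 0], [[0, 0, 0.015], 0], [[0, 0, 0.01], 0], [[0, 0, 0], 0], [[0, 0, 0], 0]])

```text
t: 7.5
tool_pos: [0.6321, 0.2342, 0.1382]
tool_rot: [-0.488, -3.102, 0.001]
contact_force: [0.6, -0.5, -0.2]
opening: 0.0001
grip_force: 0.0
```

Call:
drive_tool(rows=[[[0, 0, 0.001], 0], [[0, 0, 0.001], 0], [[0, 0, 0.001], 0]])

```text
t: 7.8
tool_pos: [0.6327, 0.2344, 0.1365]
tool_rot: [0.488, 3.103, 0.001]
contact_force: [-0.8, 0.6, -0.2]
opening: 0.0003
grip_force: 0.0
```

Call:
drive_tool(rows=[[[0, 0, 0.001], 0]])

```text
t: 7.9
tool_pos: [0.6325, 0.2344, 0.1352]
tool_rot: [0.488, 3.103, 0.0]
contact_force: [-0.4, 1.3, -0.4]
opening: -0.0
grip_force: 0.0
```

Call:
drive_tool(rows=[[[0, 0, 0.001], 0]])

```text
t: 8.0
tool_pos: [0.6324, 0.2343, 0.1341]
tool_rot: [0.488, 3.103, 0.0]
contact_force: [-1.1, -0.2, 2.2]
opening: 0.0001
grip_force: 1.4
```

Call:
drive_tool(rows=[[[0, 0, 0.001], 0], [[0, 0, 0.001], 0]])

```text
t: 8.2
tool_pos: [0.6325, 0.2343, 0.1324]
tool_rot: [0.488, 3.103, 0.0]
contact_force: [-1.3, -0.8, 3.0]
opening: 0.0001
grip_force: 1.4
```

Call:
drive_tool(rows=[[[0, 0, 0.001], 0], [[0, 0, 0.001], 0]])

```text
t: 8.4
tool_pos: [0.6325, 0.2343, 0.1301]
tool_rot: [0.488, 3.103, 0.0]
contact_force: [-0.3, 0.3, 1.3]
opening: 0.0004
grip_force: 1.4
```

Call:
drive_tool(rows=[[[0, 0, 0.001], 0], [[0, 0, 0.001], 0]])

```text
t: 8.6
tool_pos: [0.6325, 0.2343, 0.1279]
tool_rot: [0.488, 3.103, 0.0]
contact_force: [-1.1, -0.3, 3.5]
opening: 0.0
grip_force: 1.4
```

Call:
drive_tool(rows=[[[0, 0, 0], 0], [[0, 0, 0], 0], [[0, 0, -0.005], 0], [[0, 0, -0.015], 0], [[0, 0, -0.02], 0], [[0, 0, -0.02], 0], [[0, 0, 0], 0]])

```text
t: 9.3
tool_pos: [0.6345, 0.2348, 0.1931]
tool_rot: [0.487, 3.096, 0.005]
contact_force: [0.2, -0.3, 1.8]
opening: -0.0001
grip_force: 0.0
```

Call:
drive_tool(rows=[[[-0.005, -0.017, 0], 0], [[-0.009, -0.031, 0], 0], [[-0.013, -0.043, 0], 0], [[-0.013, -0.043, 0], 0], [[-0.013, -0.043, 0], 0], [[-0.013, -0.043, 0], 0], [[-0.013, -0.043, 0], 0], [[-0.012, -0.041, 0], 0], [[-0.008, -0.028, 0], 0], [[-0.005, -0.016, 0], 0]])

```text
t: 10.3
tool_pos: [0.6231, -0.1319, 0.1864]
tool_rot: [-0.492, -3.1, 0.0]
contact_force: [0.5, 0.5, 0.4]
opening: -0.0001
grip_force: 0.0
```

Call:
drive_tool(rows=[[[0, 0, 0], 0], [[0, 0, 0], 0]])

```text
t: 10.5
tool_pos: [0.6241, -0.1284, 0.1871]
tool_rot: [-0.488, -3.102, -0.001]
contact_force: [-0.2, -0.2, -0.2]
opening: -0.0003
grip_force: 0.0
```

```bash
python3 - <<'E'
exec(open('to.py').read())
d=get("wrist")
print(cv2.projectPoints(np.array([[.6245,-.1285,.063]]),cv2.Rodrigues(d["R"])[0],d["t"],d["K"],d["D"])[0])
T=get("top")["image"][150:205,175:235]
im=np.hstack([d["image"],cv2.resize(T,(240,220),interpolation=2)[np.r_[0:220,[0]*200]]]); cv2.imwrite("pics/w3.png",im)
E
```

```text
blue [ 0.1877  0.1579 -0.0025]
white [ 0.1035  0.348  -0.0026]
green [-0.0004  0.     -0.0029]
10.5 [ 0.6241 -0.1284  0.1871] [-0.23063734 -0.20630731 -0.15715843] 0.0726
[[[272.15687419 242.07624599]]]
```

View pics/w3.png

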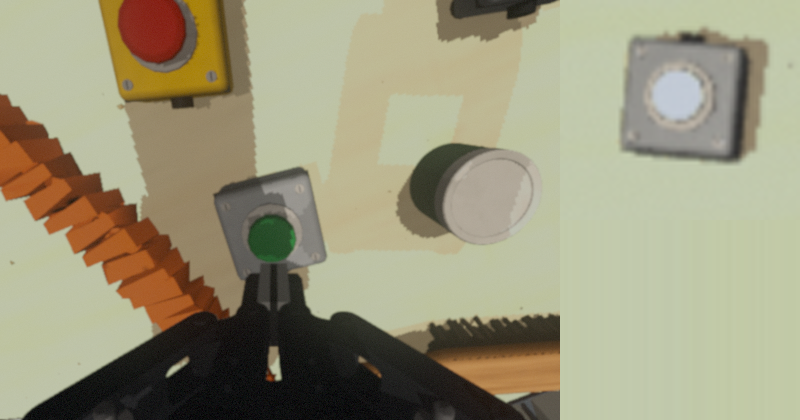

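Green is at (272,239), against a predicted (272,242), so it's centred. Descending.

Call:
drive_tool(rows=[[[0, 0, 0.01], 0], [[0, 0, 0.015], 0], [[0, 0, 0.015], 0], [[0, 0, 0.008], 0], [[0, 0, 0], 0], [[0, 0, 0], 0]])

```text
t: 11.2
tool_pos: [0.6245, -0.1288, 0.1395]
tool_rot: [-0.488, -3.103, -0.0]
contact_force: [-0.4, -0.3, 0.6]
opening: -0.0003
grip_force: 0.0
```

Call:
drive_tool(rows=[[[0, 0, 0.001], 0], [[0, 0, 0.001], 0], [[0, 0, 0.001], 0]])

```text
t: 11.5
tool_pos: [0.6248, -0.129, 0.1374]
tool_rot: [0.488, 3.103, -0.0]
contact_force: [0.3, 0.5, 0.7]
opening: -0.0001
grip_force: 0.0
```

Call:
drive_tool(rows=[[[0, 0, 0.001], 0]])

```text
t: 11.6
tool_pos: [0.6247, -0.1289, 0.1361]
tool_rot: [0.488, 3.103, -0.0]
contact_force: [-0.3, 0.0, 0.3]
opening: 0.0002
grip_force: 0.0
```

Call:
drive_tool(rows=[[[0, 0, 0.001], 0]])

```text
t: 11.7
tool_pos: [0.6247, -0.1289, 0.1352]
tool_rot: [0.488, 3.103, -0.0]
contact_force: [-0.7, 0.1, 3.0]
opening: 0.0
grip_force: 1.4
```

Call:
drive_tool(rows=[[[0, 0, 0.001], 0], [[0, 0, 0.001], 0]])

```text
t: 11.9
tool_pos: [0.6247, -0.1289, 0.1333]
tool_rot: [0.488, 3.103, -0.0]
contact_force: [-1.5, 0.6, 2.1]
opening: -0.0002
grip_force: 1.4
```

Call:
drive_tool(rows=[[[0, 0, 0.001], 0], [[0, 0, 0.001], 0]])

```text
t: 12.1
tool_pos: [0.6247, -0.1289, 0.131]
tool_rot: [0.488, 3.103, -0.0]
contact_force: [-1.2, -0.4, 2.7]
opening: -0.0
grip_force: 1.4
```

Contact came at about 0.1357. Another 2 mm gives roughly 6.7 mm, then I'll lift clear.

Call:
drive_tool(rows=[[[0, 0, 0.001], 0], [[0, 0, 0.001], 0]])

```text
t: 12.3
tool_pos: [0.6247, -0.1289, 0.1289]
tool_rot: [0.488, 3.103, -0.0]
contact_force: [-0.6, 0.6, 2.6]
opening: -0.0002
grip_force: 1.4
```

Call:
drive_tool(rows=[[[0, 0, 0], 0], [[0, 0, 0], 0], [[0, 0, 0], 0], [[0, 0, -0.005], 0], [[0, 0, -0.015], 0], [[0, 0, -0.025], 0], [[0, 0, -0.03], 0], [[0, 0, -0.02], 0], [[0, 0, 0], 0], [[0, 0, 0], 0]])

```text
t: 13.3
tool_pos: [0.6247, -0.1288, 0.2246]
tool_rot: [0.488, 3.102, -0.0]
contact_force: [-0.8, -0.4, -0.9]
opening: 0.0002
grip_force: 0.0
```

```bash
python3 - <<'E'
exec(open('to.py').read())
cv2.imwrite("pics/s3.png",cv2.resize(get("scene")["image"][140:300,180:380],None,fx=3.5,fy=3.5,interpolation=2))
E
```

```text
blue [0.1883 0.1582 0.0344]
white [0.104  0.3482 0.0345]
green [0.0003 0.0003 0.0346]
13.3 [ 0.6247 -0.1288  0.2246] [-0.7806982  -0.42829125 -0.92137763] 0.0726
```

View pics/s3.png

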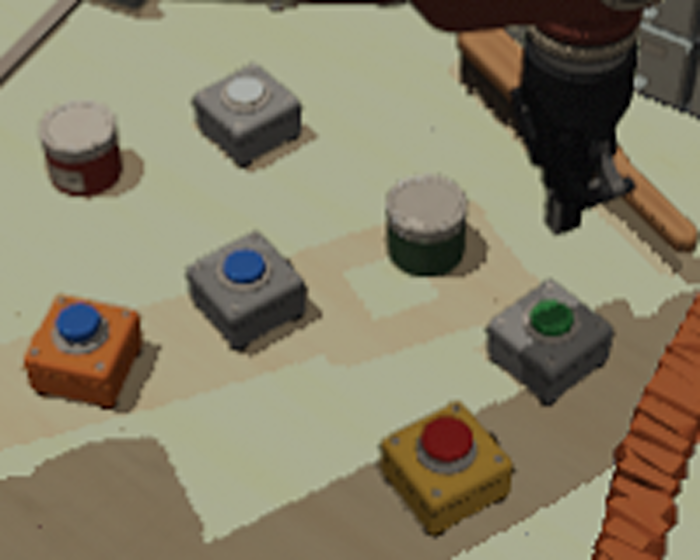

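Blue (243,267), white (245,92) and green (551,317) all sit visibly lower than the untouched orange decoy and the red stop. Nothing has shifted and the arm is clear, so I'm handing in.

```bash
python3 -c "
from station import ctrl
print(ctrl.finish_job())"
```

```text
the job is handed in; nothing more can be done
None
```

I pushed the blue, white and green buttons in that order, each about 6–7 mm by my estimate, kept clear of the emergency stop, and handed the job in; no verdict came back.

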